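# Lock a block in the drilling jig, in the right order

## Task

Lock the pine block into the drilling jig by pressing its three clamp levers fully down with the tips of the closed fingers, one after the other: first the side clamp, which pushes the block flat against the long fence; then the end clamp, which slides it along the fence to the end stop; and last the hold-down clamp, whose arm comes down on top of the block. Let the clamps do the seating: do not touch or lift the block itself, and leave the things lying around where they are.

Things in the scene. Friction and masses are not known exactly. Their poses are not given: they have to be found in the camera images.
- jig: Drilling jig fixed to the table: wooden base 190 x 300 x 18 mm; dark long fence, 26 mm high, on its far side; short dark end stop; aluminium drill guide with two bushings over the block; three steel clamps with black paddles. Origin on the table under the seated block's centre. x axis from the side clamp to the long fence, y axis from the end stop to the end clamp, z up; yaw within 0.3.
- side_lever_pivot (a point): Pivot of the side clamp's lever, fixed on the near long side of the jig opposite the fence, 64.5 mm above the table; axes as the jig's. The paddle points outward, to the jig's -x, from here. Pressing straight down 50 mm outward of this point stays on the paddle all the way down.
- end_lever_pivot (a point): Pivot of the end clamp's lever, fixed on the short side of the jig opposite the end stop (left at zero yaw), 64.5 mm above the table; axes as the jig's. The paddle points outward, to the jig's +y, from here. Pressing straight down 50 mm outward of this point stays on the paddle all the way down.
- hold_lever_pivot (a point): Pivot of the hold-down clamp's lever, fixed behind the end stop (right at zero yaw), 64.5 mm above the table; axes as the jig's. This clamp has an arm over the block. The paddle points outward, to the jig's -y, from here. Pressing straight down 50 mm outward of this point stays on the paddle all the way down.
- pine_block: Plain pine block 52 x 115 x 35 mm, loose on the jig's base plate (18 mm above the table). Origin in the middle of its underside, y along its length. At the start it lies 3 to 8 mm short of the fence and of the end stop, a little askew. Seated, its origin is above the jig's origin and its axes are parallel to the jig's.
- side_lever (a joint): Lever of the side clamp. 0 = fully raised (43 degrees above the level), 0.75 = fully down (level, at its stop). Starts between 0 and 0.08; stays where it is left. Pressing takes about 2 to 15 N at the paddle, most near the end; at its stop it may be pressed with up to 25 N.
- end_lever (a joint): Lever of the end clamp. 0 = fully raised (43 degrees above the level), 0.75 = fully down (level, at its stop). Starts between 0 and 0.08; stays where it is left. Pressing takes about 2 to 15 N at the paddle, most near the end; at its stop it may be pressed with up to 25 N.
- hold_lever (a joint): Lever of the hold-down clamp. 0 = fully raised (43 degrees above the level), 0.75 = fully down (level, at its stop). Starts between 0 and 0.08; stays where it is left. Pressing takes about 2 to 15 N at the paddle, most near the end; at its stop it may be pressed with up to 25 N.
- side_lever_pad (a point): Side clamp: middle of the ribbed top face of its black thumb paddle (48 x 27 x 12 mm, all three alike), 55 mm from the lever's pivot. Raised it leans up and outward from the jig, at most 43 degrees above the level and 125 mm above the table; pressed straight down it swings down and outward to its stop, level, its top then 70 mm above the table.
- end_lever_pad (a point): End clamp: middle of the ribbed top face of its black thumb paddle (48 x 27 x 12 mm, all three alike), 55 mm from the lever's pivot. Raised it leans up and outward from the jig, at most 43 degrees above the level and 125 mm above the table; pressed straight down it swings down and outward to its stop, level, its top then 70 mm above the table.
- hold_lever_pad (a point): Hold-down clamp: middle of the ribbed top face of its black thumb paddle (48 x 27 x 12 mm, all three alike), 55 mm from the lever's pivot. Raised it leans up and outward from the jig, at most 43 degrees above the level and 125 mm above the table; pressed straight down it swings down and outward to its stop, level, its top then 70 mm above the table.
- hold_tip: Small black rubber foot, 19 mm across, on a spring under the end of the hold-down clamp's arm; it presses on the block with about 5 N once that lever is down and the block lies under it.
- tape: Pocket tape measure, 40 x 83 x 66 mm, standing on the table near the jig; bystander. Origin in the middle of its underside.
- sander: Cork sanding block, 62 x 105 x 32 mm, on the table near the jig; bystander. Origin in the middle of its underside.
- cedar: Dark cedar offcut, 40 x 110 x 22 mm, on the table right of the jig; bystander. Origin in the middle of its underside.
- square: Combination square, rule 300 mm long, head 82 mm wide and 22 mm high, lying on the table at the left; bystander. Origin in the middle of its underside.
Not all that is in view belongs to the job. Leave any orange look-alike of the pine_block alone.

How it is judged (in metres and radians):
On the way, in this order (a step that is already met when the one before it is completed fails the run):
1. the side clamp is fully down and the block lies against the fence, the other two levers still up (value of joint side_lever above 0.7 rad and value of joint each of end_lever, hold_lever below 0.35 rad and x of pine_block in the frame of jig between -0.002 and 0.002 m), for 0.2 s.
2. then the end clamp is fully down and the block lies against the end stop, the hold-down lever still up (value of joint each of side_lever, end_lever above 0.7 rad and value of joint hold_lever below 0.35 rad and x of pine_block in the frame of jig between -0.002 and 0.002 m and y of pine_block in the frame of jig between -0.002 and 0.002 m), for 0.2 s.
3. then the hold-down clamp is fully down and its foot presses on the block (value of joint each of side_lever, end_lever, hold_lever above 0.7 rad and contact force between hold_tip and pine_block above 2 N), for 0.2 s.
At the end, for the whole second after the job is handed in: All three levers are down (0.70 of 0.75 rad or more), the block lies within 2 mm of its seat against fence and end stop and within 0.03 rad of square, on the base plate, at rest, and the hold-down foot presses on it with more than 2 N (all of step 3 and x of pine_block in the frame of jig between -0.002 and 0.002 m and y of pine_block in the frame of jig between -0.002 and 0.002 m and angle between the x axis of pine_block and the x axis of jig, either way round below 0.03 rad and height (world z) of pine_block below 0.021 m and linear speed of pine_block below 0.01 m/s); the robot touches nothing.
It fails at once if something other than the fingers presses on the jig or its levers (contact force between the arm and jig above 5 N).
It fails at once if the fingers touch the block (contact force between the fingers and pine_block above 0.5 N).
It fails at once if the block is lifted (height (world z) of pine_block above 0.026 m).
It fails at once if the tape measure, sanding block, cedar offcut or combination square is moved (distance of any of tape, sander, cedar, square from where it was at the start of the episode above 0.015 m).
It also fails if it takes over 64 s, if anything falls off the work surface, if the arm or the gripper's body presses on something with over 40 N, if the wrist force passes 120 N, or if a joint passes its speed limit or range.

## Robot

A 6-joint arm with a two-finger parallel gripper is mounted at the origin on the work surface; the furniture and walls round the work are solid. World frame = base frame: x ahead of the robot, y to its left, z up, the work surface at z = 0. Lengths are in mm, angles in rad, forces in N, time in s.
With the tool pointing down it reaches from about 275 to 750 mm from the base axis. Payload 10.2 kg.
Tool frame: the origin (TCP) lies where the fingers leave the gripper's body, on its centre line; the fingertips stand 73 mm ahead of it and the grasp point (between the pads) lies 54 mm ahead of it; z points along the fingers, y is the line along which they close (so a half turn about z gives the same grasp; the last joint's range is limited). The gripper opens to 85 mm and grips with 20 to 120 N. Pads are 22 mm wide; open, the fingers measure 114 mm over their backs; the gripper's body (76 mm by 85 mm) begins 54 mm behind the grasp point. The pads swing forward as they close: fully open they stand 13 mm farther back than shut.
Start: joints at [1.091, 0.313, 1.498, -0, 1.331, -0.223], TCP at [133.356, 507.787, 303.894] pointing down, gripper open.
Joint ranges: [-2.94, 2.94], [-0.97, 2.17], [0.19, 2.56], [-1.23, 4.37], [0.02, 3.11], [-2.88, 2.88]. Speed limits (rad/s): [2.39, 2.39, 3.01, 3.14, 3.14, 3.14].

## Interface

Orientations are given as a unit quaternion [w, x, y, z].
In Python, from rig import ctrl gives the robot as it stands.
- The arm moves only by the shell command python3 -m creep 'ROWS' [OPENING] [FORCE]. ROWS is JSON, a list that holds one entry, the list of rows, each a list of 6 numbers: the shift along the world's x, y, z in units of 25 mm (1.0 is 25 mm), then the turn, a rotation vector about the world's x, y, z in units of 5 degrees (1.0 is 5 degrees). In form: [[[x, y, z, ax, ay, az], ...]]. A call has 1 to 20 rows; each row is the pose to reach, as a shift and turn from the pose commanded when the call began; what a row does not reach only later rows make up. A row lasts 1/12 s, in which the tool goes at most 41.7 mm and 7.16 degrees, less where a joint would pass 70% of its speed; a pose out of reach is approached as far as the arm can. A call with a gripper value outside its range is refused whole. OPENING is the finger opening in mm, from 0 to 85.4, set as the call begins (- or left out, the last holds). The fingers move at their own pace and stop on an object; FORCE is the grip in N (left out, the last holds). Time passes only in rows, so rows that repeat a pose let the fingers close. It gives the time, the measured TCP pose, the force, the opening and the grip force at its end, in the units of the state.
- ctrl.sense(): the state, without advancing time (a new reading comes with each control period).
- ctrl.capture(name): name is "scene" or "top" or "wrist"; returns a dict with "image" (384x512x3 uint8, red, green, blue), "fx", "fy", "cx", "cy" (pixels), "R" (3x3) and "t" (3): a world point X has camera coordinates R X + t. Camera axes: x right, y down, z forward; pixel columns grow to the right and rows downward; lengths in mm; the calibration is good to about 2 mm. A picture is of the moment at which its call begins. There is no depth.
- ctrl.finish_job(): hands the job in; it is judged then, once.
The state is a dict: "time_s": time; "joints": joint angles; "dq": joint speeds; "tau": joint torques, N m; "eef_pos": TCP position; "ee_rot": TCP orientation; "force": force on the tool from outside, world axes, zero at the start; "wrist_torque": the same for the moment, N m; "grip_width": opening from 0.0 (shut) to 1.0 (fully open); "grip_force": force on a finger pad.
Only numpy, scipy, OpenCV 4.12 (cv2) and the standard library are available. Lean on these libraries where they do the work, as an engineer would, in place of code of your own. Each camera call takes 0.05 s, during which the arm holds its last target. There are 200 camera calls.

## Working session

There is one attempt and no reset: what is moved stays moved. The work goes in short steps, Python scripts to look and compute and a shell command to move; the robot and the scene stay as the last step left them, time stands still between calls to the robot, and variables do not carry over. Pictures are saved under pics/ and viewed, at most 10 in all, crops included, and the job is handed in when it is done.

```bash
mkdir -p pics; cat > h.py <<'E'
import numpy as np, cv2, pickle
from rig import ctrl
def snap(n,f):
    c=ctrl.capture(n); cv2.imwrite(f'pics/{f}.png',c['image'][:,:,::-1]); pickle.dump(c,open(f'pics/{f}.pkl','wb')); return c
def load(f): return pickle.load(open(f'pics/{f}.pkl','rb'))
def ray(c,u,v):
    R=np.array(c['R']);t=np.array(c['t']).ravel()
    d=R.T@np.array([(u-c['cx'])/c['fx'],(v-c['cy'])/c['fy'],1]); return -R.T@t,d
def onz(c,u,v,z):
    o,d=ray(c,u,v); return o+d*(z-o[2])/d[2]
def tri(*obs):
    A=np.zeros((3,3));b=np.zeros(3)
    for c,u,v in obs:
        o,d=ray(c,u,v); d=d/np.linalg.norm(d); P=np.eye(3)-np.outer(d,d); A+=P;b+=P@o
    X=np.linalg.solve(A,b); return X
def proj(c,X):
    p=np.array(c['R'])@np.array(X)+np.array(c['t']).ravel(); return c['fx']*p[0]/p[2]+c['cx'],c['fy']*p[1]/p[2]+c['cy']
E
python3 - <<'E'
from h import *
a=snap('scene','s0');b=snap('top','t0')
for c in(a,b): print(c['fx'],ray(c,256,192))
s=ctrl.sense();print(s['eef_pos'],s['ee_rot'],s['time_s'],s['force'])
E
```

```text
396.6319506144717 (array([ 154.60590717, -600.83500349,  891.44353516]), array([ 0.35807876,  0.5664869 , -0.74250939]))
358.4714208583013 (array([ 392.00757247,   28.02007393, 1016.42434063]), array([ 0.12020594, -0.00684712, -0.99279965]))
[133.28244491 507.66959248 303.39880056] [-1.96862953e-04  1.28052420e-01  9.91767245e-01 -5.21288555e-04] 0.1 [-0.13585966 -0.35495407  0.49175976]
```

View pics/s0.png

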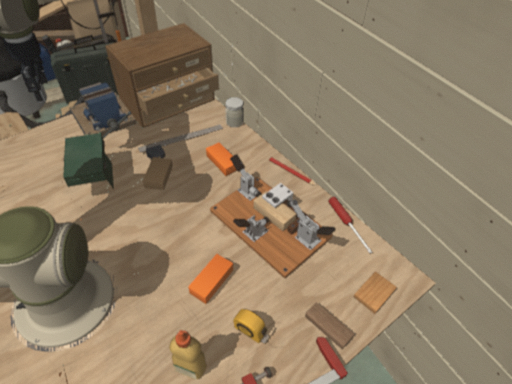

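View pics/t0.png

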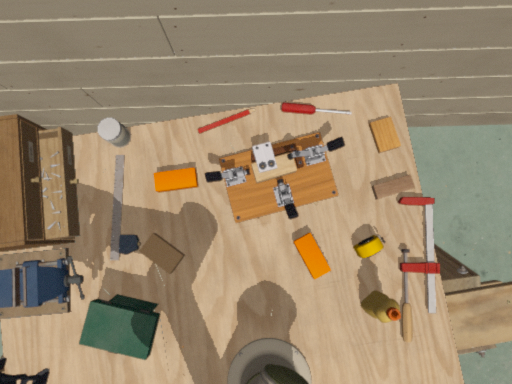

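The top view shows the jig at about (278,177). Its paddles are the side clamp at (291,211), the end clamp at (213,176) and the hold-down at (336,144). The orange look-alikes lie at (176,180) and (312,255), and the pine block is under the drill guide at about (272,165). In the scene view the paddles are at (240,222), (237,160) and (327,231).

```bash
python3 - <<'E'
from h import *
a=load('s0');b=load('t0')
A=cv2.resize(a['image'][140:285,195:345],None,fx=4,fy=4,interpolation=cv2.INTER_CUBIC)
B=cv2.resize(b['image'][125:230,200:350],None,fx=5,fy=5,interpolation=cv2.INTER_CUBIC)
cv2.imwrite('pics/s0c.png',A[:,:,::-1]);cv2.imwrite('pics/t0c.png',B[:,:,::-1])
for n,c,box in(('s',a,(140,285,195,345)),('t',b,(125,230,200,350))):
    y0,y1,x0,x1=box; im=c['image'][y0:y1,x0:x1]
    m=(im.max(2)<50).astype('uint8')
    k,l,st,ce=cv2.connectedComponentsWithStats(m)
    for i in range(1,k):
        if st[i,4]>25: print(n,st[i]+[x0,y0,0,0,0],ce[i]+[x0,y0])
    hsv=cv2.cvtColor(im,cv2.COLOR_RGB2HSV)
    if n=='t': print(im[80,60],hsv[80,60],im[85,10],hsv[85,10])
E
```

```text
t [328 138  15  12 123] [335.16260163 143.6097561 ]
t [206 172  15   9 111] [213.11711712 176.08108108]
t [285 204  12  14 113] [290.76106195 210.22123894]
[185 127  66] [ 15 164 185] [194 168 136] [ 17  76 194]
```

View pics/s0c.png

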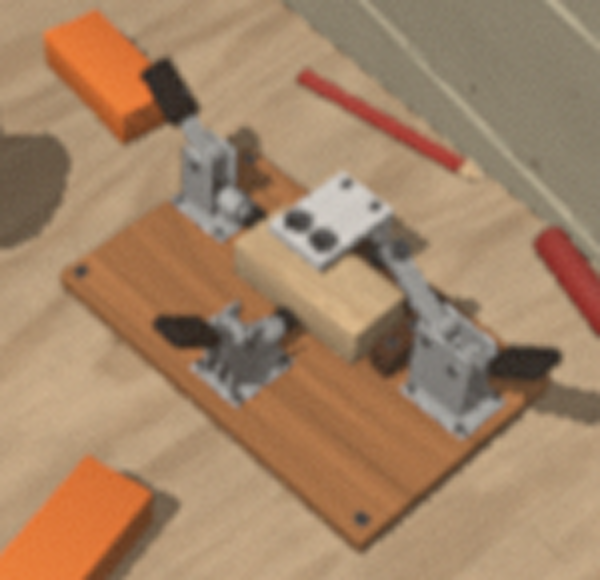

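View pics/t0c.png

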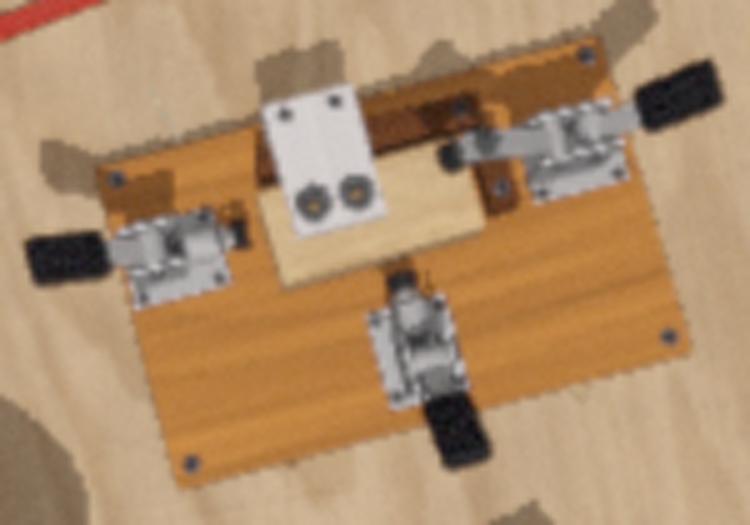

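The enlarged crops confirm the pine block under the guide. The side paddle is near the robot, the end paddle to the left beside the orange decoy, and the hold-down to the right with its arm over the block.

```bash
python3 - <<'E'
from h import *
a=load('s0');b=load('t0')
cr=[(98,168),(600,37),(692,352),(180,487)]
P=np.array([onz(b,200+x/5-.4,125+y/5-.4,18) for x,y in cr]); print('corners',P.round(0)[:,:2])
for i in range(4): print(np.linalg.norm(P[i]-P[(i+1)%4]).round(1),end=' ')
yv=(P[0]-P[1])+(P[3]-P[2]); yaw=np.arctan2(-yv[0],yv[1])
xv=(P[0]-P[3])+(P[1]-P[2]); yaw2=np.arctan2(xv[1],xv[0]); print('yaw',yaw,yaw2,'board ctr',P.mean(0).round(1))
# scene check of corners, height by triangulation
for i,(u,v) in {0:None,3:(65,283),2:(362,545)}.items() if 0 else {3:(65,281),2:(362,547)}.items():
    print('tri corner',tri((a,195+u/4-.4,140+v/4-.4),(b,200+cr[i][0]/5-.4,125+cr[i][1]/5-.4)).round(1))
def cen(c,u,v,thr=75,r=11):
    im=c['image'][v-r:v+r+1,u-r:u+r+1].astype(int); m=((im.max(2)<thr)&(im.max(2)-im.min(2)<22)).astype('uint8')
    k,l,st,ce=cv2.connectedComponentsWithStats(m); i=1+np.argmax(st[1:,4]); return ce[i]+[u-r,v-r],st[i,4]
for n,s,t,ang in(('side',(240,222),(291,210),np.pi),('end',(237,162),(213,176),np.pi/2),('hold',(327,230),(335,144),-np.pi/2)):
    (ps,ns),(pt,nt)=cen(a,*s),cen(b,*t); X=tri((a,*ps),(b,*pt))
    d=np.array([np.cos(yaw+ang),np.sin(yaw+ang)])
    R=np.array([[np.cos(yaw),np.sin(yaw)],[-np.sin(yaw),np.cos(yaw)]])
    print(n,ps.round(1),ns,pt.round(1),nt,X.round(1),'resid',np.subtract(proj(a,X),ps).round(1),'press',(X[:2]+11*d).round(1),'jig-frame rel board ctr',(R@(X-P.mean(0))[:2]).round(1))
print(ctrl.sense()['joints'])
E
```

```text
corners [[ 612.  123.]
 [ 680. -165.]
 [ 498. -208.]
 [ 431.   80.]]
296.1 187.3 296.0 186.8 yaw 0.23031517562734743 0.22920486527317657 board ctr [555.3 -42.6  18. ]
tri corner [432.2  80.6   3.2]
tri corner [ 499.  -210.2    9. ]
side [242.4 222.8] 81 [290.7 210.2] 128 [454.7 -66.6  94.8] resid [-0.4  0.1] press [443.9 -69.1] jig-frame rel board ctr [-103.5   -0.4]
end [237.3 162.7] 97 [213.1 176.1] 127 [549.  132.1  94.5] resid [-0.1  0. ] press [546.5 142.8] jig-frame rel board ctr [ 33.8 171.5]
hold [325.1 230.3] 100 [335.  143.9] 140 [ 624.1 -188.8   96.4] resid [ 0.1 -0. ] press [ 626.6 -199.6] jig-frame rel board ctr [  33.6 -158.1]
[ 1.09061755e+00  3.13416538e-01  1.49831314e+00  1.06871544e-05
  1.33097737e+00 -2.23371313e-01]
```

```bash
python3 -m creep '[[[0.25,-0.46,0,0,0,0],[0.75,-1.38,0,0,0,0],[1.5,-2.77,0,0,0,0],[2.24,-4.15,0,0,0,0],[2.99,-5.54,0,0,0,0],[3.73,-6.92,0,0,0,0],[4.48,-8.31,0,0,0,0],[5.22,-9.69,0,0,0,0],[5.97,-11.08,0,0,0,0],[6.72,-12.46,0,0,0,0],[7.46,-13.85,0,0,0,0],[8.21,-15.23,0,0,0,0],[8.96,-16.62,0,0,0,0],[9.7,-18,0,0,0,0],[10.45,-19.39,0,0,0,0],[11.07,-20.54,0,0,0,0],[11.7,-21.7,0,0,0,0],[12.2,-22.6,0,0,0,0],[12.44,-23.08,0,0,0,0],[12.44,-23.08,0,0,0,0]]]' 0 20
python3 -m creep '[[[0,0,-0.5,0,0,0],[0,0,-1.2,0,0,0],[0,0,-2,0,0,0],[0,0,-2.6,0,0,0],[0,0,-3,0,0,0],[0,0,-3,0,0,0],[0,0,-3,0,0,0]]]'
python3 - <<'E'
from h import *
w=snap('wrist','w1');snap('scene','s1')
im=np.hstack([cv2.resize(w['image'],(512,384)),cv2.resize(load('s1')['image'][150:294,190:310],(320,384))])
cv2.imwrite('pics/c1.png',cv2.resize(im,(800,369))[:,:,::-1])
E
```

```text
time_s: 1.77
eef_pos: [444.9, -70.9, 303.4]
ee_rot: [-0.0, 0.129, 0.992, 0.0]
force: [0.0, 0.9, -0.2]
grip_width: 0.005
grip_force: 0.0
time_s: 2.35
eef_pos: [444.0, -68.2, 229.1]
ee_rot: [-0.0, 0.128, 0.992, 0.0]
force: [-0.1, 0.2, -0.3]
grip_width: 0.001
grip_force: 0.0
```

View pics/c1.png

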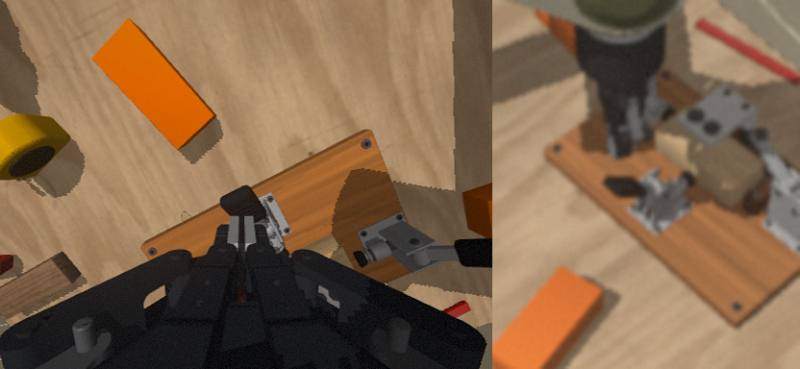

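The closed fingertips at (242,230) line up with the side paddle at (240,200) in the wrist view. I'll check the projected descent point before pressing.

```bash
python3 - <<'E'
from h import *
w=load('w1')
for X in([444,-68.2,156],[444,-68.2,110],[444,-68.2,100],[454.7,-66.6,95]): print(X,np.array(proj(w,X))*[.962,.961])
im=w['image'];m=(im[170:232,215:290].max(2)<60).astype('uint8');k,l,st,ce=cv2.connectedComponentsWithStats(m)
for i in range(1,k):
  if st[i,4]>60: print(st[i],ce[i]+[215,170],onz(w,*(ce[i]+[215,170]),96))
E
```

```text
[444, -68.2, 156] [241.48476116 230.24932283]
[444, -68.2, 110] [241.43243489 205.22901074]
[444, -68.2, 100] [241.42400836 201.19978245]
[454.7, -66.6, 95] [246.46702291 210.54883136]
[  14   23   50   39 1168] [253.14982877 212.62928082] [448.38295539 -67.52920677  96.        ]
```

```bash
python3 -m creep '[[[0,0,-0.6,0,0,0],[0,0,-1.2,0,0,0],[0,0,-1.5,0,0,0],[0,0,-1.7,0,0,0],[0,0,-1.85,0,0,0],[0,0,-2,0,0,0],[0,0,-2.15,0,0,0],[0,0,-2.3,0,0,0],[0,0,-2.45,0,0,0],[0,0,-2.6,0,0,0],[0,0,-2.75,0,0,0],[0,0,-2.9,0,0,0],[0,0,-3,0,0,0],[0,0,-3.1,0,0,0],[0,0,-3.2,0,0,0],[0,0,-3.3,0,0,0],[0,0,-3.35,0,0,0],[0,0,-3.35,0,0,0]]]'
```

```text
time_s: 3.95
eef_pos: [444.3, -69.2, 144.8]
ee_rot: [-0.0, 0.128, 0.992, 0.0]
force: [0.9, -0.1, 0.3]
grip_width: -0.001
grip_force: 0.0
```

```bash
python3 -m creep '[[[0,0,-0.05,0,0,0],[0,0,-0.1,0,0,0],[0,0,-0.1,0,0,0]]]'; python3 - <<'E'
from h import *
w=snap('wrist','w2');snap('scene','s2')
im=np.hstack([cv2.resize(w['image'],(512,384)),cv2.resize(load('s2')['image'][150:294,190:310],(320,384))])
cv2.imwrite('pics/c2.png',cv2.resize(im,(800,369))[:,:,::-1])
E
```

```text
time_s: 4.2
eef_pos: [444.3, -69.2, 143.0]
ee_rot: [-0.0, 0.128, 0.992, -0.0]
force: [-4.9, 0.6, 7.6]
grip_width: -0.001
grip_force: 4.1
```

View pics/c2.png

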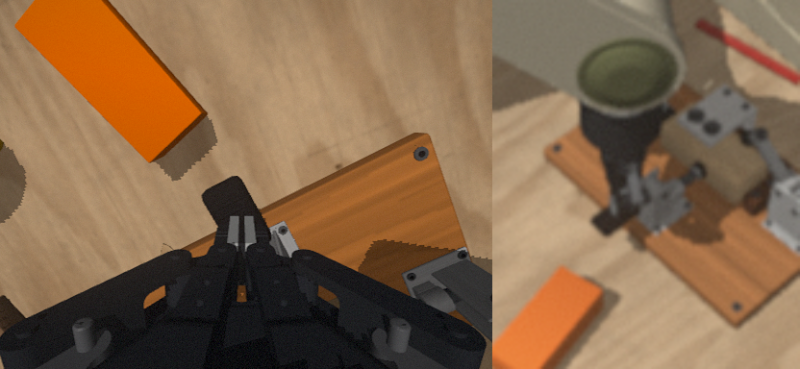

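The paddle now lies level under the tips at (240,215). I'll press until the force shows the stop.

```bash
python3 -m creep '[[[0,0,-0.04,0,0,0],[0,0,-0.04,0,0,0],[0,0,-0.04,0,0,0]]]';python3 -m creep '[[[0,0,-0.04,0,0,0],[0,0,-0.04,0,0,0],[0,0,-0.04,0,0,0]]]'
```

```text
time_s: 4.55
eef_pos: [444.4, -69.2, 142.9]
ee_rot: [0.0, 0.128, 0.992, -0.0]
force: [-8.9, 1.5, 20.7]
grip_width: -0.001
grip_force: 10.5
time_s: 4.8
eef_pos: [444.4, -69.2, 142.7]
ee_rot: [0.0, 0.128, 0.992, -0.0]
force: [-12.1, 2.4, 32.9]
grip_width: 0.001
grip_force: 16.5
```

```bash
python3 -m creep '[[[0,0,0.1,0,0,0],[0,0,0.4,0,0,0],[0,0,1,0,0,0],[0,0,1.9,0,0,0],[0,0,3,0,0,0],[0,0,4,0,0,0],[0.2,0.42,4.4,0,0,0],[0.6,1.25,4.4,0,0,0],[1.2,2.5,4.4,0,0,0],[1.8,3.75,4.4,0,0,0],[2.4,5,4.4,0,0,0],[3,6.2,4.4,0,0,0],[3.5,7.2,4.4,0,0,0],[3.9,8,4.4,0,0,0],[4.09,8.44,4.4,0,0,0],[4.09,8.44,4.4,0,0,0],[4.09,8.44,4.0,0,0,0],[4.09,8.44,3.5,0,0,0],[4.09,8.44,3.5,0,0,0],[4.09,8.44,3.5,0,0,0]]]'
python3 - <<'E'
from h import *
w=snap('wrist','w3');t=snap('top','t3');snap('scene','s3')
print(ctrl.sense()['force'])
im=np.hstack([w['image'],cv2.resize(load('s3')['image'][130:274,190:310],(320,384))])
cv2.imwrite('pics/c3.png',cv2.resize(im,(800,369))[:,:,::-1])
for X in([546.7,141.8,155],[546.7,141.8,105]): print(np.array(proj(w,X))*[.962,.961])
E
```

```text
time_s: 6.47
eef_pos: [546.2, 140.7, 227.6]
ee_rot: [-0.001, 0.129, 0.992, -0.0]
force: [-1.1, 0.2, 0.4]
grip_width: -0.001
grip_force: 0.0
[ 0.49517746 -0.32950319  0.79968666]
[243.52962865 231.04016483]
[243.0396867  204.17222154]
```

View pics/c3.png

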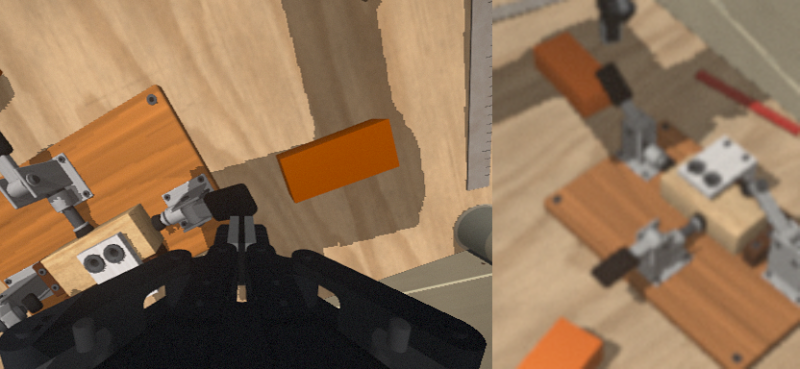

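The side lever is down and the block sits against the fence. The end paddle is at (232,203), with the projected press point at (243,204) on its outer half.

```bash
python3 -m creep '[[[0,0,-0.6,0,0,0],[0,0,-1.2,0,0,0],[0,0,-1.5,0,0,0],[0,0,-1.7,0,0,0],[0,0,-1.85,0,0,0],[0,0,-2,0,0,0],[0,0,-2.15,0,0,0],[0,0,-2.3,0,0,0],[0,0,-2.45,0,0,0],[0,0,-2.6,0,0,0],[0,0,-2.75,0,0,0],[0,0,-2.9,0,0,0],[0,0,-3,0,0,0],[0,0,-3.1,0,0,0],[0,0,-3.2,0,0,0],[0,0,-3.3,0,0,0],[0,0,-3.38,0,0,0],[0,0,-3.42,0,0,0],[0,0,-3.42,0,0,0]]]'
```

```text
time_s: 8.2
eef_pos: [547.3, 142.4, 144.1]
ee_rot: [0.001, 0.128, 0.992, 0.001]
force: [-0.0, 4.1, 5.0]
grip_width: 0.004
grip_force: 2.5
```

```bash
python3 -m creep '[[[0,0,-0.04,0,0,0],[0,0,-0.04,0,0,0],[0,0,-0.04,0,0,0]]]'
```

```text
time_s: 8.45
eef_pos: [547.3, 142.4, 143.3]
ee_rot: [0.001, 0.128, 0.992, 0.001]
force: [-0.7, 4.3, 6.8]
grip_width: 0.001
grip_force: 3.4
```

```bash
python3 -m creep '[[[0,0,-0.03,0,0,0],[0,0,-0.03,0,0,0],[0,0,-0.03,0,0,0]]]'
```

```text
time_s: 8.7
eef_pos: [547.3, 142.4, 143.1]
ee_rot: [0.002, 0.128, 0.992, 0.001]
force: [-3.1, 4.8, 12.0]
grip_width: 0.002
grip_force: 5.7
```

```bash
python3 -m creep '[[[0,0,-0.02,0,0,0],[0,0,-0.02,0,0,0],[0,0,-0.02,0,0,0]]]'
python3 -m creep '[[[0,0,0.1,0,0,0],[0,0,0.4,0,0,0],[0,0,1,0,0,0],[0,0,1.9,0,0,0],[0,0,3,0,0,0],[0,0,4,0,0,0],[0,0,4.8,0,0,0],[0,0,5.2,0,0,0],[0,0,5.2,0,0,0]]]'
python3 - <<'E'
from h import *
snap('top','t4');snap('scene','s4')
A=cv2.resize(load('s4')['image'][140:285,195:345],(400,386),interpolation=cv2.INTER_CUBIC)
B=cv2.resize(load('t4')['image'][125:230,200:350],(400,280),interpolation=cv2.INTER_CUBIC)
cv2.imwrite('pics/c4.png',np.hstack([A,np.vstack([B,np.zeros((106,400,3),'uint8')])])[:,:,::-1])
E
```

```text
time_s: 8.95
eef_pos: [547.3, 142.4, 143.0]
ee_rot: [0.002, 0.128, 0.992, 0.001]
force: [-5.4, 4.4, 15.7]
grip_width: 0.003
grip_force: 7.7
time_s: 9.7
eef_pos: [547.1, 141.7, 272.8]
ee_rot: [0.002, 0.128, 0.992, 0.0]
force: [0.8, 0.1, -0.3]
grip_width: 0.001
grip_force: 0.0
```

View pics/c4.png

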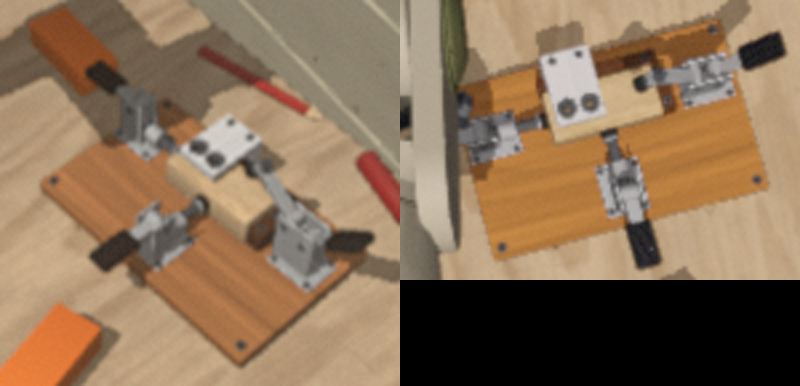

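The side and end levers are down in both views. Both plungers bear on the block, which sits at the fence and the end stop at about (262,228) in the left half. The hold-down paddle is still up, at (350,242).

```bash
python3 -m creep '[[[0.1,-0.4,0,0,0,0],[0.3,-1.3,0,0,0,0],[0.6,-2.6,0,0,0,0],[0.92,-3.9,0,0,0,0],[1.22,-5.2,0,0,0,0],[1.52,-6.5,0,0,0,0],[1.83,-7.8,0,0,0,0],[2.13,-9.1,0,0,0,0],[2.44,-10.4,0,0,0,0],[2.74,-11.7,0,0,0,0],[3,-12.8,0,0,0,0],[3.15,-13.4,0,0,0,0],[3.19,-13.61,0,0,0,0],[3.19,-13.61,0,0,0,0],[3.19,-13.61,-0.5,0,0,0],[3.19,-13.61,-1.2,0,0,0],[3.19,-13.61,-1.7,0,0,0],[3.19,-13.61,-1.7,0,0,0],[3.19,-13.61,-1.7,0,0,0]]]'
python3 - <<'E'
from h import *
w=snap('wrist','w5')
cv2.imwrite('pics/c5.png',w['image'][:,:,::-1])
p=ctrl.sense()['eef_pos']
for z in(155,105): print(proj(w,[p[0],p[1],z]))
E
```

```text
time_s: 11.38
eef_pos: [626.2, -197.4, 227.6]
ee_rot: [-0.001, 0.127, 0.992, 0.0]
force: [-0.4, -0.3, 0.6]
grip_width: 0.001
grip_force: 0.0
(np.float64(250.53798739899824), np.float64(240.60996187286486))
(np.float64(250.58357753833374), np.float64(212.60462627951745))
```

View pics/c5.png

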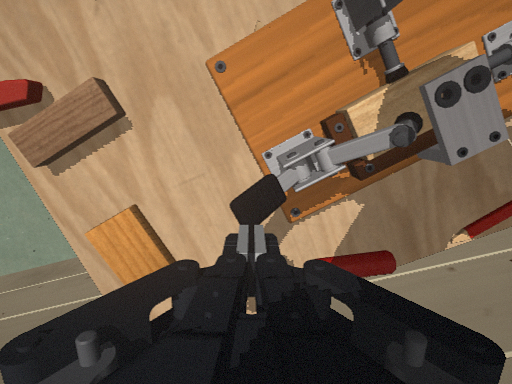

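The hold-down paddle is at (257,199) and the press point projects to (250,212), slightly to one side. I'll measure the offset.

```bash
python3 - <<'E'
from h import *
w=load('w5');b=load('t0');a=load('s0')
im=w['image'][165:223,222:292];m=(im.max(2)<60).astype('uint8');k,l,st,ce=cv2.connectedComponentsWithStats(m)
i=1+np.argmax(st[1:,4]);c=ce[i]+[222,165];print(st[i],c,onz(w,*c,96))
print(tri((w,*c),(b,335,143.9),(a,325.1,230.3)),tri((w,*c),(b,335,143.9)))
E
```

```text
[   8    9   56   49 1679] [258.54675402 200.50208457] [ 621.32150988 -189.92628129   96.        ]
[ 622.84594815 -189.29985588   97.12099798] [ 625.03473965 -190.5542585    88.29317654]
```

```bash
python3 -m creep '[[[-0.06,-0.04,-0.6,0,0,0],[-0.06,-0.04,-1.2,0,0,0],[-0.06,-0.04,-1.5,0,0,0],[-0.06,-0.04,-1.7,0,0,0],[-0.06,-0.04,-1.85,0,0,0],[-0.06,-0.04,-2,0,0,0],[-0.06,-0.04,-2.15,0,0,0],[-0.06,-0.04,-2.3,0,0,0],[-0.06,-0.04,-2.45,0,0,0],[-0.06,-0.04,-2.6,0,0,0],[-0.06,-0.04,-2.75,0,0,0],[-0.06,-0.04,-2.9,0,0,0],[-0.06,-0.04,-3,0,0,0],[-0.06,-0.04,-3.1,0,0,0],[-0.06,-0.04,-3.2,0,0,0],[-0.06,-0.04,-3.3,0,0,0],[-0.06,-0.04,-3.38,0,0,0],[-0.06,-0.04,-3.43,0,0,0],[-0.06,-0.04,-3.43,0,0,0]]]'
python3 -m creep '[[[0,0,-0.03,0,0,0],[0,0,-0.03,0,0,0],[0,0,-0.03,0,0,0]]]'
```

```text
time_s: 13.02
eef_pos: [626.0, -200.6, 144.8]
ee_rot: [0.003, 0.128, 0.992, -0.002]
force: [1.5, -3.2, 5.2]
grip_width: -0.003
grip_force: 2.5
time_s: 13.27
eef_pos: [626.0, -200.6, 144.3]
ee_rot: [0.003, 0.128, 0.992, -0.002]
force: [0.4, -4.2, 5.9]
grip_width: 0.003
grip_force: 3.4
```

```bash
python3 -m creep '[[[0,0,-0.04,0,0,0],[0,0,-0.04,0,0,0],[0,0,-0.04,0,0,0]]]'
python3 -m creep '[[[0,0,-0.03,0,0,0],[0,0,-0.03,0,0,0],[0,0,-0.03,0,0,0]]]'
```

```text
time_s: 13.52
eef_pos: [626.0, -200.6, 143.6]
ee_rot: [0.003, 0.128, 0.992, -0.002]
force: [-0.2, -3.1, 7.9]
grip_width: -0.003
grip_force: 4.2
time_s: 13.77
eef_pos: [626.1, -200.7, 143.2]
ee_rot: [0.003, 0.128, 0.992, -0.002]
force: [-0.7, -4.5, 10.3]
grip_width: 0.002
grip_force: 5.1
```

```bash
python3 -m creep '[[[0,0,-0.03,0,0,0],[0,0,-0.03,0,0,0],[0,0,-0.03,0,0,0]]]'
python3 -m creep '[[[0,0,-0.02,0,0,0],[0,0,-0.02,0,0,0],[0,0,-0.02,0,0,0]]]'
```

```text
time_s: 14.02
eef_pos: [626.1, -200.7, 143.0]
ee_rot: [0.003, 0.128, 0.992, -0.002]
force: [-2.2, -2.7, 14.2]
grip_width: -0.001
grip_force: 7.3
time_s: 14.27
eef_pos: [626.1, -200.7, 143.0]
ee_rot: [0.003, 0.128, 0.992, -0.002]
force: [-3.9, -3.0, 18.3]
grip_width: -0.0
grip_force: 8.8
```

At its stop. I'll lift clear and look.

```bash
python3 -m creep '[[[0,0,0.1,0,0,0],[0,0,0.4,0,0,0],[0,0,1,0,0,0],[0,0,1.9,0,0,0],[0,0,3,0,0,0],[0,0,4,0,0,0],[0,0,4.6,0,0,0],[0,0,5,0,0,0],[0,0,5,0,0,0],[0,0,5,0,0,0]]]'
python3 - <<'E'
from h import *
snap('wrist','w6');snap('scene','s6')
A=cv2.resize(load('s6')['image'][140:285,195:345],(397,384),interpolation=cv2.INTER_CUBIC)
cv2.imwrite('pics/c6.png',np.hstack([A,cv2.resize(load('w6')['image'],(403,302)) if 0 else cv2.resize(load('w6')['image'][:,110:],(402,384))])[:,:,::-1])
E
```

```text
time_s: 15.1
eef_pos: [624.8, -199.3, 263.1]
ee_rot: [-0.0, 0.128, 0.992, 0.0]
force: [0.1, 1.3, -0.9]
grip_width: 0.002
grip_force: 0.0
```

View pics/c6.png

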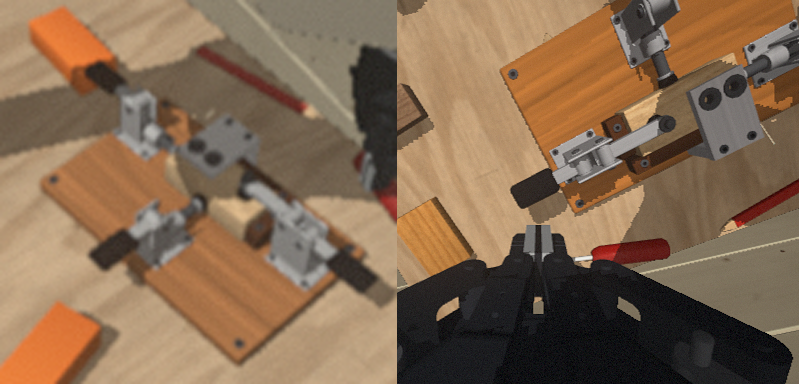

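All three levers are down. The hold-down foot is on the block at (245,190) in the left half, the block sits against the fence and the end stop, and the gripper is clear.

```bash
python3 -c "
from rig import ctrl
print(ctrl.finish_job())"
```

```text
the job is handed in; nothing more can be done
None
```

I pressed the side, end and hold-down clamps down in that order and handed the job in; the last pictures show the block seated with the foot on it, but no verdict came back, and the side lever briefly read 33 N at its stop, above the 25 N allowed.

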